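Snap the grease coupler onto a tilted nipple and hold it

ROBOT

A 6-joint arm with a two-finger parallel gripper is mounted at the origin on the work surface. World frame = base frame: x ahead of the robot, y to its left, z up, the work surface at z = 0. Lengths are in mm, angles in rad, forces in N, time in s.
With the tool pointing down it reaches from about 350 to 975 mm from the base axis. Payload 7.1 kg.
Tool frame: the origin (TCP) lies on the front face of the gripper's body, between the roots of the fingers; the fingertips stand 80 mm ahead of it and the grasp point (between the pads) lies 61 mm ahead of it (env.tips_ahead is the distance from the TCP to the fingertips, in mm); z points along the fingers, y is the direction in which the jaws open and shut (so a half turn about z gives the same grasp; the last joint's range is limited). The gripper opens to 88 mm and grips with 3 to 60 N. Pads are 20 mm wide; open, the fingers measure 115 mm over their backs; the gripper's body (75 mm by 178 mm) begins 61 mm behind the grasp point.
Start: joints at [1.173, 0.423, 1.63, -0, 1.089, -0.019], TCP at [231.097, 580.689, 302.675] pointing down, gripper open.
Joint ranges: [-3, 3], [-0.9, 2.11], [0.09, 2.58], [-1.31, 4.45], [0.11, 2.69], [-2.54, 2.54]. Speed limits (rad/s): [2.39, 2.39, 3.01, 3.14, 3.14, 3.14].

INTERFACE

Orientations are given as a unit quaternion [x, y, z, w].
In Python, from station import env, set_gripper, viewer, workorder gives the robot as it stands. Calls block until the motion is done:
- env.reach(position, orientation): joint-space move of the TCP to a pose.
- env.move_l(position, rot=None, rate=150, f_stop=None): straight line of the TCP; rot=None keeps the orientation; rate is the mean speed in mm/s. With f_stop (N) it stops when the force on the tool has changed by that much, and returns True; else False.
- env.move_joints(angles): joint-space move.
- set_gripper(opening): finger opening in mm; the grip force is fixed at half the most; returns when the fingers have stopped.
- env.hold(seconds).
- env.ik(position, orientation): joint angles nearest the present ones, or None.
- env.read_state(): the state.
- viewer.camera(name): name is "scene" or "top" or "wrist"; returns the picture (480x640x3 uint8, blue, green, red); there is no depth.
- viewer.camera_params(name): a dict with "fx", "fy", "cx", "cy" (pixels), "pose" (4x4, takes a point from camera to world coordinates); the wrist camera has in their place "tool_from_camera" (4x4, takes a point from camera to tool coordinates, whose origin is the TCP and whose axes are the flange's). Camera axes: x right, y up, looking along -z (the intrinsics and any distortion apply to the point x, -y, -z); pixel columns grow to the right and rows downward; lengths in mm; the calibration is good to about 2 mm. A picture is of the moment at which its call begins: read the wrist's pose just before it. camera_params takes no time and is no camera call.
A pose or a line that the arm cannot do raises env.IKError and nothing moves.
- workorder.sign_off(): hands the job in, once; it reports no verdict.
The state is a dict: "time_s": time; "qpos": joint angles; "dq": joint speeds; "tau": joint torques, N m; "tool_pos": TCP position; "orientation": TCP orientation; "force": force on the tool from outside, world axes, zero at the start; "wrist_torque": the same for the moment, N m; "width": finger opening in mm.
Only numpy, scipy, OpenCV 4.12 (cv2) and the standard library are available. Lean on these libraries where they do the work, as an engineer would, in place of code of your own. Each camera call takes 0.05 s, during which the arm holds its last target. There are 200 camera calls.

TASK

Take the black-barrelled grease coupler off the free-spinning plywood turntable and press it, bell mouth first, squarely onto the tilted brass nipple of the green bearing block until it snaps on, then on until the nipple is pushed in to the end of its stroke. Finish while still gripping the coupler and pressing it down against the nipple's spring, square on the nipple; do not let go. Leave the tin and the bearing ring standing on the turntable, and the screwdriver, pliers and bit case where they lie.

Things in the scene. Friction and masses are not known exactly. Their poses are not given: they have to be found in the camera images.
- coupler_center (a point): grease coupler, loose, 0.11 to 0.22 kg, upright on the turntable, open bell mouth down: straight round black barrel 27.6 mm in diameter with a thin brass and a red band, brass stub on top, 92 mm tall. This point is on its axis 50 mm above the mouth; z runs along it from mouth to stub. Straight graspable part: 22 to 84 mm above the mouth. Round: any grasp yaw serves
- coupler_seat (a point): flat ceiling of the coupler's socket, on its axis, 18 mm inside the mouth (32 mm below coupler_center along the axis); the nipple's top bears on it when fully home. The steel bell is 35 mm across outside and 28 mm inside at the mouth, narrowing to a 19 mm throat 8 to 10 mm in, then a 24 mm groove up to the ceiling. Axes as coupler_center
- nipple_top (a point): centre of the flat top of the brass button-head grease nipple (head 16 mm across, 12 mm high, on a 10 mm steel stem; two spring balls in its sides stick out to 23 mm and snap through the coupler's throat). z is the nipple's axis, out of the block, 25 degrees from vertical, leaning to the block's -x side. Unpressed the top is 37 mm out of the green boss, 92 mm above the desk
- nipple (a joint): how far the sprung nipple is pushed in along its axis, m: 0 out, 0.008 fully in (hard stop). Spring force 3 N at 0, 9 N at 0.008. Driving its balls through the coupler's throat takes 5 to 10 N: the nipple first sinks 3 to 8 mm, then pops back out into the coupler (the snap) and must be pushed in again. It springs out when let go
- block: fixed bearing block: green housing, 60 mm round, steel-lined bearing eye with its axis along y, on a plywood plate 150 x 110 x 15 mm; origin under the plate's centre, z up, the nipple leans to -x; 73 mm high without the nipple, whose top is at (-0.038, 0, 0.092) in this frame when out
- disc_top (a point): centre of the turntable's plywood disc, 250 mm in diameter, upper face 40 mm above the desk (this point); it spins freely about the vertical at a light touch
- tin: open aluminium tin on the turntable, 48 mm across, 34 mm high, origin under its centre, z up
- bearing: steel bearing ring lying flat on the turntable, 48 mm across, 22 mm bore, 16 mm high, origin under its centre, z up
- screwdriver: screwdriver with red handle, 200 mm long, lying on the desk
- pliers: pliers with red handles, about 150 mm long, lying on the desk
- bitcase: orange bit case with clear top, 90 x 150 x 30 mm, lying on the desk
Not all that is in view belongs to the job. There is more than one size of the tin; the job needs the smallest. What is shaped like the bearing but purple is not meant.

How it is judged (in metres and radians):
On the way, in this order (a step that is already met when the one before it is completed fails the run):
1. the coupler is lifted clear of the turntable in the gripper (height (world z) of coupler_center above 0.11 m and contact force between the fingers and coupler above 1 N and contact force between coupler and turntable below 0.1 N), for 0.2 s.
2. the coupler sits squarely on the nipple, snapped over its balls, and has pushed the nipple in (value of joint nipple above 0.006 m and distance between coupler_seat and nipple_top below 0.0035 m and angle between the z axis of coupler_seat and the z axis of nipple_top, either way round below 0.17 rad), for 0.2 s.
At the end, for the whole second after the job is handed in: Nipple pushed in over 6 mm of 8; socket ceiling within 3.5 mm of the nipple top, coupler within 0.17 rad of its axis, pressing it with over 2 N, at rest, still gripped (over 2 N); tin and bearing ring upright on the turntable, screwdriver, pliers and bit case within 40 mm of their starts (all of step 2 and contact force between coupler and block above 2 N and contact force between the fingers and coupler above 2 N and linear speed of coupler below 0.03 m/s and horizontal distance between each of tin, bearing and disc_top below 0.12 m and height (world z) of each of tin, bearing above 0.035 m and angle between each of tin, bearing's own z axis and vertical below 0.2 rad and distance of each of screwdriver, pliers, bitcase from where it was at the start of the episode below 0.04 m); the arm keeps its last pose, push and grip.
It fails at once if the tin or the bearing ring is knocked off or over (height (world z) of any of tin, bearing below 0.03 m or angle between any of tin, bearing's own z axis and vertical above 0.5 rad).
It fails at once if the screwdriver, pliers or bit case is moved by more than 40 mm (distance of any of screwdriver, pliers, bitcase from where it was at the start of the episode above 0.04 m).
It also fails if it takes over 42 s, if anything falls off the work surface, if the arm or the gripper's body presses on something with over 40 N, if the wrist force passes 120 N, or if a joint passes its speed limit or range.

## Working session

There is one attempt and no reset: what is moved stays moved. The work goes in short steps, each a Python script; the robot and the scene stay as the last script left them, time stands still between calls to the robot, and variables do not carry over. Pictures are saved under pics/ and viewed, about 8 in all and at most 12, crops included, and the job is handed in when it is done.

```bash
ls; mkdir -p pics; python3 - <<'E'
from station import env, viewer
import cv2, numpy as np
for n in ("scene","top"):
    cv2.imwrite(f"pics/{n}0.png",viewer.camera(n)); p=viewer.camera_params(n); print(n,{k:(np.round(v,3).tolist() if not isinstance(v,str) else v) for k,v in p.items()})
p=viewer.camera_params("wrist");print({k:np.round(v,3).tolist() for k,v in p.items()})
s=env.read_state();print(s)
E
```

```text
pics
scene {'fx': 579.526, 'fy': 579.526, 'cx': 322.372, 'cy': 241.856, 'pose': [[-0.672, -0.494, 0.551, 1335.224], [0.741, -0.454, 0.495, 751.561], [0.005, 0.741, 0.671, 1067.574], [0.0, 0.0, 0.0, 1.0]]}
top {'fx': 450.544, 'fy': 450.544, 'cx': 326.57, 'cy': 243.06, 'pose': [[-0.027, 0.988, -0.154, 374.529], [-0.999, -0.033, -0.031, 31.9], [-0.035, 0.153, 0.988, 1084.243], [0.0, 0.0, 0.0, 1.0]]}
{'fx': 358.371, 'fy': 358.371, 'cx': 321.993, 'cy': 235.748, 'tool_from_camera': [[-0.0, 0.967, 0.256, 69.204], [1.0, 0.0, 0.0, 0.179], [0.0, 0.256, -0.967, -81.376], [0.0, 0.0, 0.0, 1.0]]}
{'time_s': 0.1, 'qpos': array([ 1.17295580e+00,  4.23793361e-01,  1.63059093e+00, -1.71789442e-06,
        1.08859685e+00, -1.90118097e-02]), 'dq': array([-0.00203047, -0.00049639, -0.00329366,  0.00064488, -0.00228623,
       -0.00053652]), 'tau': array([-9.42306215e-04, -5.45611954e+01, -2.74322069e+01,  6.44204859e-02,
        1.87440118e-02, -3.75275056e-05]), 'tool_pos': array([230.97999542, 580.33959204, 301.97018088]), 'orientation': array([ 1.88283325e-01,  9.82114508e-01, -6.79373851e-04, -1.42908425e-04]), 'force': array([ 1.11200379,  0.80999108, -0.16166417]), 'wrist_torque': array([ 0.04036704,  0.02210612, -0.04004715]), 'width': 87.86789116925382}
```

View pics/scene0.png

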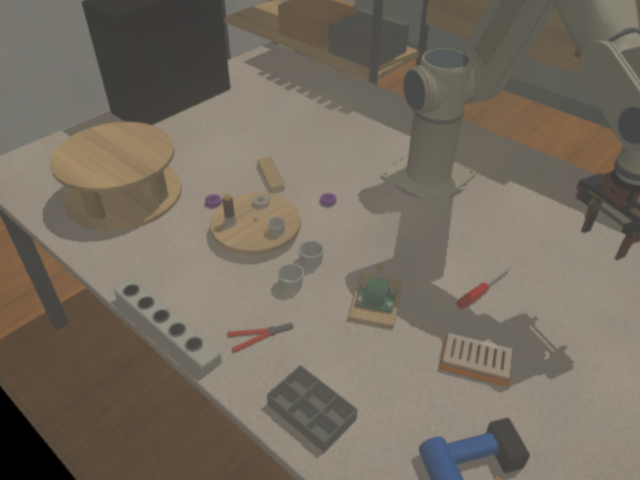

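View pics/top0.png

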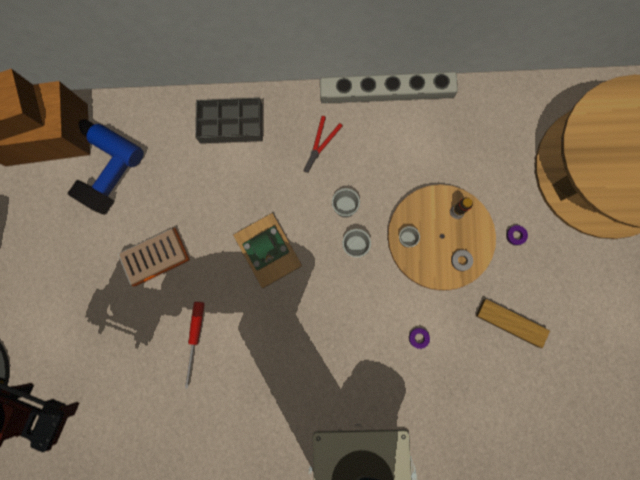

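The scene view shows the coupler at about (229,206), the disc centre at (255,220) and the block at (376,295). In the top view they are at (462,206), (442,236) and (267,250), with the tin at (409,236) and the bearing at (462,260). I'll locate them by casting rays and look at crops of the block.

```bash
cat > h.py <<'E'
from station import env, set_gripper, viewer, workorder
import cv2, numpy as np
from scipy.spatial.transform import Rotation as R
def params(n,s=None):
    p=viewer.camera_params(n)
    if n=="wrist":
        T=np.eye(4);T[:3,:3]=R.from_quat(s["orientation"]).as_matrix();T[:3,3]=s["tool_pos"]
        P=T@np.array(p["tool_from_camera"])
    else: P=np.array(p["pose"])
    return p,P
def ray(n,uv,s=None):
    p,P=params(n,s)
    d=P[:3,:3]@np.array([(uv[0]-p["cx"])/p["fx"],-(uv[1]-p["cy"])/p["fy"],-1])
    return P[:3,3],d/np.linalg.norm(d)
def onz(n,uv,z,s=None):
    o,d=ray(n,uv,s); return o+d*(z-o[2])/d[2]
def tri(rays):
    A=sum(np.eye(3)-np.outer(d,d) for o,d in rays); b=sum((np.eye(3)-np.outer(d,d))@o for o,d in rays)
    x=np.linalg.solve(A,b); return x,[round(float(np.linalg.norm((np.eye(3)-np.outer(d,d))@(x-o))),1) for o,d in rays]
def proj(n,X,s=None):
    p,P=params(n,s); c=P[:3,:3].T@(np.array(X)-P[:3,3])
    return np.array([p["cx"]+p["fx"]*c[0]/-c[2],p["cy"]-p["fy"]*c[1]/-c[2]])
E
python3 - <<'E'
from h import *
np.set_printoptions(precision=1,suppress=True)
print("disc",onz("top",(442,236),40),onz("scene",(255,220),40),tri([ray("top",(442,236)),ray("scene",(255,219))]))
print("coup base",onz("top",(458,213),40),onz("scene",(229,217),40)); print("stub",tri([ray("top",(467,200)),ray("scene",(227,196))]))
print("tin",onz("top",(409,236),74)); print("bear",onz("top",(462,260),56))
print("block",tri([ray("top",(265,248)),ray("scene",(376,289))]))
a=cv2.imread("pics/top0.png")[205:295,225:310];b=cv2.imread("pics/scene0.png")[260:335,340:410]
c=cv2.imread("pics/top0.png")[180:290,380:500]
f=lambda i:cv2.convertScaleAbs(cv2.resize(i,(400,400),interpolation=cv2.INTER_CUBIC),alpha=2 if i is not c else 1.2)
cv2.imwrite("pics/crop1.png",np.hstack([f(a),f(b)]))
E
```

```text
disc [ 545.4 -205.3   40. ] [ 550.2 -203.8   40. ] (array([ 546.3, -206.4,   39.3]), [1.2, 1.2])
coup base [ 598.8 -246.1   40. ] [ 590.  -266.3   40. ]
stub (array([ 605.9, -241.6,  135.2]), [0.3, 0.3])
tin [ 542.3 -123.6   74. ]
bear [ 486. -243.   56.]
block (array([531.2, 207.2,  44.2]), [2.1, 2.1])
```

View pics/crop1.png

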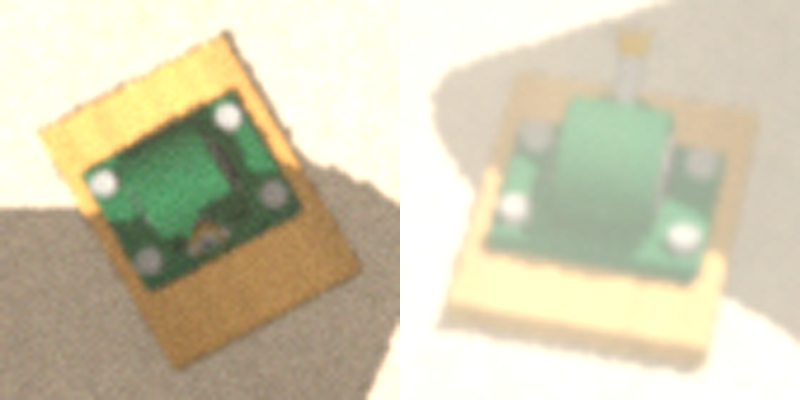

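In the crops the nipple top is at about top px (269.2,256.8) and scene px (380.8,267.5). The nipple leans towards the plate's robot-side end. Next I'll take wrist looks over the block and the coupler.

```bash
cat >> h.py <<'E'
np.set_printoptions(precision=1,suppress=True)
def quat(z,y):
    z=np.array(z,float);z/=np.linalg.norm(z);y=np.array(y,float);y-=z*(y@z);y/=np.linalg.norm(y)
    return R.from_matrix(np.column_stack([np.cross(y,z),y,z])).as_quat()
def snap(name,n="wrist"):
    s=env.read_state(); im=viewer.camera(n); cv2.imwrite(f"pics/{name}.png",im)
    np.savez(f"pics/{name}.npz",**{k:s[k] for k in("orientation","tool_pos")}); return im
E
python3 - <<'E'
from h import *
nip=tri([ray("top",(269.2,256.8)),ray("scene",(380.8,267.5))]);print("nip",nip);nip=nip[0]
cs=[(225+u*.2125,205+v*.225) for u,v in [(227,33),(40,130),(180,368),(360,268)]]
C=np.array([onz("top",c,15) for c in cs]);print(C)
ax=C[0]+C[1]-C[2]-C[3];yaw=np.arctan2(ax[1],ax[0]);print("center",C.mean(0),"yaw",np.degrees(yaw),"size",np.linalg.norm(C[0]-C[3]),np.linalg.norm(C[0]-C[1]))
az=np.arctan2(nip[1],nip[0]); y=[np.cos(az),np.sin(az),0]
q=quat([0,0,-1],y)
env.reach([nip[0],nip[1],290],q); print(env.read_state()["qpos"],env.read_state()["time_s"]); a=snap("w1")
env.move_l([nip[0]-90*np.cos(az),nip[1]-90*np.sin(az),290],rate=200); env.hold(.2);b=snap("w2")
print(env.read_state()["time_s"])
cv2.imwrite("pics/w12.png",np.hstack([cv2.resize(i[60:420,80:560],(400,300)) for i in(a,b)]))
E
```

```text
nip (array([503. , 192.7,  87.1]), [0.5, 0.5])
[[621.4 193.1  15. ]
 [570.6 290.5  15. ]
 [438.8 218.7  15. ]
 [489.7 126.5  15. ]]
center [530.1 207.2  15. ] yaw 27.735482567070378 size 147.56355500614677 109.86006391156995
[ 0.3  0.3  1.8  0.   1.  -0. ] 1.8333
2.7333
```

View pics/w12.png

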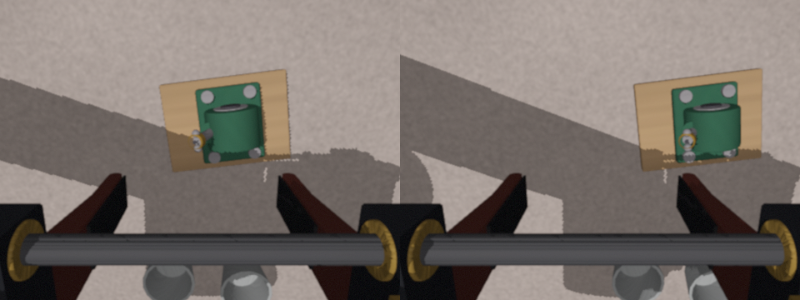

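Both views show the nipple head clearly, at about (316,228) in w1 and (426,224) in w2. I'll go above the coupler, take two looks there, and zoom in on everything in one picture.

```bash
python3 - <<'E'
from h import *
c=np.array([602,-244.]); y=np.array([.8,-.6,0]); q=quat([0,0,-1],y)
env.reach([c[0]-70*.8,c[1]+70*.6,290],q);env.hold(.1); a=snap("c1")
env.move_l([c[0],c[1],290],rate=200);env.hold(.2); b=snap("c2")
s=env.read_state();print(s["time_s"],s["qpos"])
w1=cv2.imread("pics/w1.png");w2=cv2.imread("pics/w2.png")
z=lambda i,u,v,w,h:cv2.convertScaleAbs(cv2.resize(i[v:v+h,u:u+w],(400,300),interpolation=cv2.INTER_CUBIC),alpha=1.3)
print(proj("wrist",[*c,132],np.load("pics/c1.npz")),proj("wrist",[*c,132],np.load("pics/c2.npz")))
cv2.imwrite("pics/z.png",np.vstack([np.hstack([z(w1,276,198,80,60),z(w2,386,194,80,60)]),np.hstack([z(a,160,60,400,300),z(b,160,60,400,300)])]))
E
```

```text
5.0667 [-0.4  0.5  1.6  0.   1.1  0.2]
[422.6 246.8] [323.  245.3]
```

View pics/z.png

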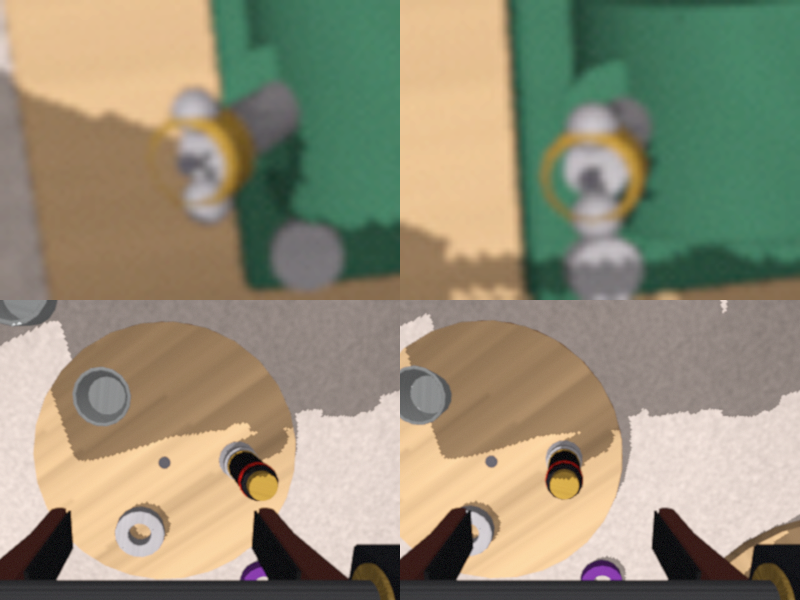

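In w1 and w2 the nipple-face circles are centred at (314.2,230) and (424.2,229.6). The coupler's stub top is at (423,247) in c1 and (325,246) in c2. It stands upright, with the bearing at c1 (300,293) and the tin at (261,156).

```bash
python3 - <<'E'
from h import *
L=lambda n:np.load(f"pics/{n}.npz")
n=tri([ray("wrist",(314.2,230),L("w1")),ray("wrist",(424.2,229.6),L("w2"))]);print("nip",n)
n=tri([ray("wrist",(314.2,230),L("w1")),ray("wrist",(424.2,229.6),L("w2")),ray("top",(269.2,257)),ray("scene",(380.8,267))]);print("nip4",n)
for u in [(314.2,230,"w1"),(424.2,229.6,"w2")]: print(onz("wrist",u[:2],92,L(u[2])))
print("stub",tri([ray("wrist",(423,247),L("c1")),ray("wrist",(325,246),L("c2"))]),onz("wrist",(423,247),132,L("c1")),onz("wrist",(325,246),132,L("c2")))
print("disc",onz("wrist",(324.5,222),40,L("c1")),onz("wrist",(251,221),40,L("c2")))
print("bearing",onz("wrist",(300,293),56,L("c1")),"tin",onz("wrist",(261,156),74,L("c1")))
# ik for press pose in several jaw yaws
psi=np.radians(27.7); a=np.array([-np.sin(.4363)*np.cos(psi),-np.sin(.4363)*np.sin(psi),np.cos(.4363)])
N=np.array([499,190.5,92])
for k in range(8):
    t=np.pi*k/4; y=[np.cos(t),np.sin(t),0]
    try: print(k*45,env.ik(N+a*(32+61),quat(-a,y)),env.ik(N+a*(32+61+60),quat(-a,y)))
    except Exception as e: print(k,e)
E
```

```text
nip (array([497.6, 191.7,  90.5]), [0.2, 0.2])
nip4 (array([500.1, 191.4,  86.2]), [2.4, 1.0, 3.0, 0.4])
[497.4 192.3  92. ]
[497.1 191.7  92. ]
stub (array([ 602.2, -246. ,  128.2]), [0.2, 0.2]) [ 602.1 -244.3  132. ] [ 602.8 -245.2  132. ]
disc [ 545.8 -205.9   40. ] [ 545.6 -205.8   40. ]
bearing [ 487.9 -244.5   56. ] tin [ 541.7 -124.8   74. ]
0 [ 0.3  0.4  2.2  0.5  0.2 -0.2] [0.3 0.2 2.2 0.3 0.3 0. ]
45 [ 0.3  0.4  2.2  0.5  0.2 -1. ] [ 0.3  0.2  2.2  0.3  0.3 -0.8]
90 [ 0.3  0.4  2.2  0.5  0.2 -1.8] [ 0.3  0.2  2.2  0.3  0.3 -1.6]
135 None [ 0.3  0.2  2.2  0.3  0.3 -2.3]
180 None None
225 [0.3 0.4 2.2 0.5 0.2 2.1] [0.3 0.2 2.2 0.3 0.3 2.3]
270 [0.3 0.4 2.2 0.5 0.2 1.3] [0.3 0.2 2.2 0.3 0.3 1.5]
315 [0.3 0.4 2.2 0.5 0.2 0.6] [0.3 0.2 2.2 0.3 0.3 0.8]
```

```bash
python3 - <<'E'
from h import *
c=[602.4,-245]
env.move_l([*c,200],rate=150); env.move_l([*c,151],rate=80); env.hold(.1)
set_gripper(15); s=env.read_state(); print(s["time_s"],s["width"],s["force"],s["tool_pos"])
env.move_l([*c,172],rate=60); env.hold(.25); env.move_l([*c,260],rate=150)
s=env.read_state(); print(s["time_s"],s["width"],s["force"],s["tool_pos"])
psi=np.radians(27.7); t=.4363; a=np.array([-np.sin(t)*np.cos(psi),-np.sin(t)*np.sin(psi),np.cos(t)])
N=np.array([497.2,191.5,91.5])
# over the block, mouth 40 mm above the nipple top
env.move_joints([0.1,*s["qpos"][1:]])
env.reach(N+a*(50+61+40),quat(-a,[np.cos(psi),np.sin(psi),0])); env.hold(.3)
s=env.read_state(); print(s["time_s"],s["width"],s["force"],s["tool_pos"],s["qpos"])
w=snap("h1"); sc=snap("h1s","scene");tp=snap("h1t","top")
print(proj("scene",N),proj("top",N),proj("scene",N+a*90),proj("top",N+a*90))
z=lambda i,u,v,w,h:cv2.convertScaleAbs(cv2.resize(i[v:v+h,u:u+w],(400,300),interpolation=cv2.INTER_CUBIC),alpha=1.5)
cv2.imwrite("pics/h.png",np.vstack([np.hstack([z(w,0,0,640,480),z(w,240,160,160,120)]),np.hstack([z(sc,320,200,120,90),z(tp,210,200,120,90)])]))
E
```

```text
7.6333 27.15327281283626 [-0.1 -0.4 -0.7] [ 602.3 -245.   150.9]
9.1167 26.958711633832504 [-0.2 -0.6 -1.2] [ 601.9 -244.8  259.3]
11.4917 27.13708997721349 [-0.2  0.5 -0.4] [441.9 161.8 228.5] [ 0.3  0.2  2.2  0.3  0.3 -0.5]
[381.8 264.7] [269.2 259.3] [387.2 229.1] [271.6 270.7]
```

View pics/h.png

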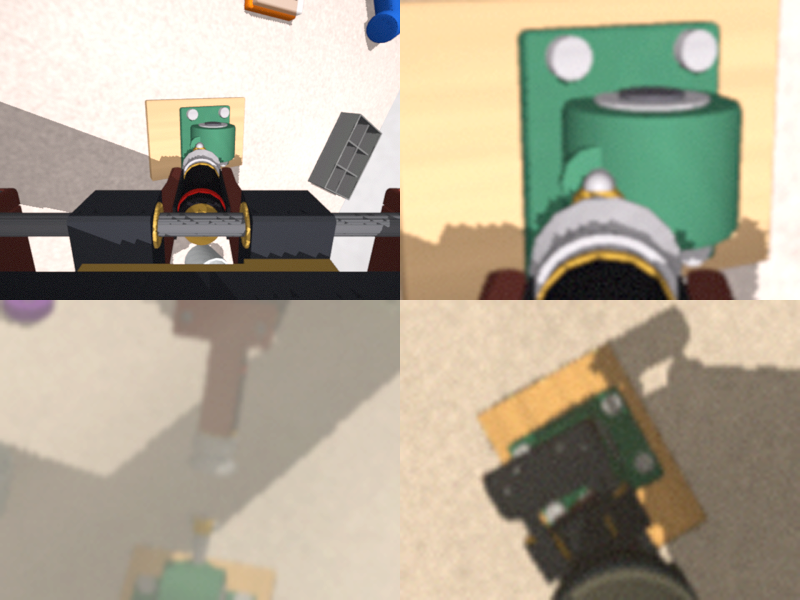

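The coupler is held along the tool axis. In the scene view its mouth (383.9,250.4) lines up with the nipple (380.9,266.9) to about 1 mm. In the wrist view the nipple is about 1 mm towards tool -y, so I'll apply that shift and press with a force guard.

```bash
cat >> h.py <<'E'
psi=np.radians(27.7); t=.4363; a=np.array([-np.sin(t)*np.cos(psi),-np.sin(t)*np.sin(psi),np.cos(t)])
ty=np.array([np.cos(t)*np.cos(psi),np.cos(t)*np.sin(psi),np.sin(t)]); tx=np.cross(ty,-a)
N=np.array([497.2,191.5,91.5])-0.9*ty
def rep(m=""):
    s=env.read_state(); d=s["tool_pos"]-N
    print(m,"t%.1f"%s["time_s"],"axial pos %.1f"%(d@a),"lat x%.1f y%.1f"%(d@tx,d@ty),"F ax %.1f x%.1f y%.1f"%(s["force"]@a,s["force"]@tx,s["force"]@ty),"w%.1f"%s["width"],"M",s["wrist_torque"],"ang %.3f"%np.arccos(-(R.from_quat(s["orientation"]).as_matrix()[:,2]@a)))
E
python3 - <<'E'
from h import *
env.move_l(N+a*115,rate=60); rep("pre")
for h in range(110,81,-2):
    r=env.move_l(N+a*h,rate=20,f_stop=14); rep(f"{h} {r}")
    if r: break
E
```

```text
pre t12.4 axial pos 115.0 lat x0.0 y-0.1 F ax -1.6 x-0.4 y-0.1 w27.2 M [-0.2  0.2 -0. ] ang 0.000
110 False t12.8 axial pos 110.0 lat x0.0 y0.0 F ax -1.5 x0.7 y-0.9 w27.2 M [-0.1  0.2 -0. ] ang 0.000
108 False t13.0 axial pos 107.9 lat x0.0 y-0.0 F ax -1.6 x-0.4 y0.1 w27.2 M [-0.2  0.3 -0. ] ang 0.000
106 False t13.3 axial pos 105.9 lat x0.0 y-0.1 F ax -1.8 x-0.5 y-0.6 w27.4 M [-0.2  0.2 -0. ] ang 0.000
104 False t13.5 axial pos 103.9 lat x0.0 y-0.1 F ax -1.6 x0.0 y-0.7 w27.3 M [-0.2  0.3  0. ] ang 0.000
102 False t13.8 axial pos 102.0 lat x-0.0 y0.1 F ax 0.2 x-0.1 y-0.6 w27.0 M [-0.2  0.2  0. ] ang 0.000
100 False t14.0 axial pos 100.0 lat x-0.0 y0.1 F ax 2.2 x-0.5 y-0.4 w27.2 M [-0.2  0.3  0. ] ang 0.000
98 False t14.3 axial pos 98.0 lat x-0.0 y0.1 F ax 3.9 x-0.5 y-0.3 w27.1 M [-0.2  0.2  0. ] ang 0.000
96 False t14.5 axial pos 95.8 lat x0.0 y-0.1 F ax -3.5 x-0.8 y-0.1 w27.1 M [-0.1  0.2 -0.1] ang 0.000
94 False t14.8 axial pos 93.6 lat x-0.0 y-0.1 F ax -6.5 x-0.2 y0.3 w27.4 M [-0.2  0.2  0. ] ang 0.001
92 False t15.0 axial pos 92.1 lat x0.0 y-0.1 F ax 2.7 x-0.7 y-1.1 w27.3 M [-0.3  0.3  0. ] ang 0.000
90 False t15.3 axial pos 90.0 lat x0.0 y-0.1 F ax 3.9 x-0.7 y-2.9 w27.1 M [-0.3  0.4 -0. ] ang 0.000
88 False t15.5 axial pos 88.0 lat x0.0 y-0.1 F ax 5.6 x0.5 y-1.5 w27.1 M [-0.2  0.4  0. ] ang 0.000
86 False t15.8 axial pos 86.0 lat x0.0 y-0.0 F ax 7.6 x0.6 y-0.4 w26.9 M [-0.2  0.4  0. ] ang 0.000
84 False t16.0 axial pos 84.7 lat x0.0 y-0.0 F ax 20.2 x-0.7 y-2.9 w27.3 M [-0.3  0.6  0. ] ang 0.001
82 False t16.3 axial pos 83.2 lat x0.1 y-0.1 F ax 31.6 x-0.1 y-3.3 w27.4 M [-0.4  0.7  0.1] ang 0.001
```

The force trace shows the snap at about 96 mm, the ceiling meeting the nipple at about 93 mm and the hard stop at about 85 mm. I'll ease the 30 N over-press to a moderate hold and check it.

```bash
python3 - <<'E'
from h import *
env.move_l(N+a*83.6,rate=10); env.hold(.5); rep()
env.hold(.5); rep()
s=snap("f","scene");w=snap("fw")
z=lambda i,u,v,w,h:cv2.convertScaleAbs(cv2.resize(i[v:v+h,u:u+w],(400,300),interpolation=cv2.INTER_CUBIC),alpha=1.5)
cv2.imwrite("pics/fin.png",np.hstack([z(s,320,200,120,90),z(w,200,140,240,180)]))
E
```

```text
t17.1 axial pos 83.7 lat x0.0 y-0.1 F ax 7.3 x-0.1 y-1.2 w27.4 M [-0.3  0.4  0. ] ang 0.000
 t17.6 axial pos 83.7 lat x0.0 y-0.1 F ax 7.1 x0.1 y-2.2 w27.1 M [-0.3  0.5 -0. ] ang 0.000
```

View pics/fin.png

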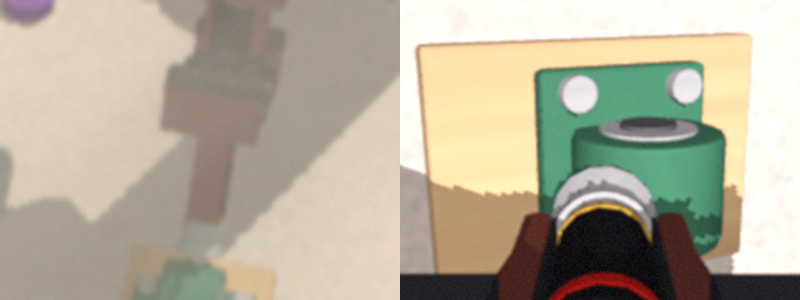

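The coupler sits square on the nipple. It slipped slightly in the grip during the over-press, so the hold force is now only about 9 N. I'll push a little further for margin.

```bash
python3 - <<'E'
from h import *
for h in (83.2,82.8,82.4):
    env.move_l(N+a*h,rate=8); env.hold(.4); rep(h)
    if env.read_state()["force"]@a>14: break
env.hold(1); rep(); print(env.read_state()["dq"])
E
```

```text
83.2 t18.4 axial pos 83.4 lat x0.1 y-0.1 F ax 10.8 x0.8 y-1.6 w28.0 M [-0.2  0.5  0.1] ang 0.000
82.8 t19.0 axial pos 83.4 lat x0.1 y-0.1 F ax 17.5 x1.1 y-1.7 w27.0 M [-0.3  0.6  0. ] ang 0.000
 t20.0 axial pos 83.4 lat x0.1 y-0.1 F ax 17.9 x0.1 y-1.9 w27.3 M [-0.3  0.6  0. ] ang 0.000
[ 0.  0. -0.  0. -0. -0.]
```

```bash
python3 - <<'E'
from h import *
print(workorder.sign_off()); rep()
E
```

```text
the job is handed in; nothing more can be done
None
the job is handed in; nothing more can be done
```

I took the coupler off the turntable, snapped it onto the tilted nipple and pressed the nipple to its hard stop. I handed in at about 20 s with the coupler still gripped and pressed down.

**Snap and stop:** On the way down, the axial force peaked and then dropped at the snap, about 3–4 mm before the ceiling met the nipple. It then rose along the spring and climbed steeply about 8 mm later, at the end of the stroke.

**Final hold:** The hold force was a steady 18–19 N after allowing for the sensor's −1.6 N offset. Pressing 0.4 mm further raised the force but not the position, so the nipple is on its stop. The tool axis was within 0.001 rad of the planned nipple axis, the fingers were at 27.3 mm and the joints were at rest.

**Disagreements:**
- **Grip slip:** The first press overshot to about 33 N and the coupler slipped roughly 1 mm in the grip. I eased off and pressed again.
- **Nipple position:** The fixed cameras put the nipple 3–5 mm away from the wrist camera's estimate. I used the wrist figure, less 0.9 mm along the jaw direction.

**Not checked:** I didn't look at the tin, bearing ring, screwdriver, pliers or bit case again after the grasp. The arm's path kept clear of them, and I felt no unexpected contact at the points where I read the force.

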